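Check the tyre pressure of a linen trolley wheel with a stick gauge

ROBOT

A 6-joint arm with a two-finger parallel gripper is mounted at the origin on a cart in front of the work surface, level with it; the furniture and walls round the work are solid. World frame = base frame: x ahead of the robot, y to its left, z up, the work surface at z = 0. Lengths are in m, angles in rad, forces in N, time in s.
With the tool pointing down it reaches from about 0.35 to 0.975 m from the base axis. Payload 4.9 kg.
Tool frame: the origin (TCP) lies on the centre line of the jaws, within the pads' length; the fingertips stand 8 mm ahead of it and the grasp point (between the pads) lies 11 mm behind it; z points along the fingers, y is the line along which they close (so a half turn about z gives the same grasp; the last joint's range is limited). The gripper opens to 85 mm and grips with 20 to 120 N. Pads are 22 mm wide; open, the fingers measure 114 mm over their backs; the gripper's body (76 mm by 85 mm) begins 54 mm behind the grasp point. The pads swing forward as they close: fully open they stand 13 mm farther back than shut.
Start: joints at [1.016, 0.053, 1.613, -0, 1.476, -0.119], TCP at [0.264, 0.567, 0.239] pointing down, gripper open.
Joint ranges: [-3.01, 3.01], [-1.01, 2.22], [0.06, 2.58], [-1.02, 4.17], [0.09, 2.62], [-3.14, 3.14]. Speed limits (rad/s): [2.57, 2.57, 3.14, 3.14, 3.14, 3.14].

INTERFACE

Orientations are given as a rotation vector (axis times angle).
In Python, from station import ctrl gives the robot as it stands.
- The arm moves only by the shell command python3 -m jog 'ROWS' [FORCE]. ROWS is one flat JSON list of numbers that holds 1 to 20 rows one after another, with no inner brackets; each row has 7 numbers: the finger opening in m, then dx, dy, dz in shares of 0.8 m (1.0 is 0.8 m), then a rotation vector rx, ry, rz in normalised numbers (1 is pi rad); each row is the pose to reach, as a shift and turn from the pose commanded when the command began, along the tool's axes at that moment; what a row does not reach only later rows make up. A row lasts 1/12 s, in which the tool goes at most 0.0417 m and 0.125 rad, less where a joint would pass 70% of its speed; a pose out of reach is approached as far as the arm can. The fingers move at their own pace and stop on an object; FORCE is the grip in N (left out, the last holds). Time passes only in rows, so rows that do not move let the fingers close. It prints the time, the measured TCP pose, the force, the opening and the grip force at its end. Shift and turn numbers lie between -1 and 1, and a call with a number outside is refused. Input that does not fit is refused with a message, and nothing moves.
- ctrl.get_obs(): the state, without advancing time (a new reading comes with each control period).
- ctrl.get_image(name): name is "side" or "top"; returns the picture (400x640x3 uint8, red, green, blue); there is no depth.
- ctrl.camera_params(name): a dict with "fx", "fy", "cx", "cy" (pixels), "k1" (the pictures are not rectified: a ray, as slopes to the right and down, at radius r is drawn at 1 + k1 r^2 times it, then the intrinsics apply), "T" (4x4, takes a point from camera to world coordinates). Camera axes: x right, y down, z forward; pixel columns grow to the right and rows downward; lengths in m; the calibration is good to about 2 mm. A picture is of the moment at which its call begins. camera_params takes no time and is no camera call.
- ctrl.finish_job(): hands the job in; it is judged then, once.
Trained networks look in the newest picture that a camera, given by its name, has taken for a name from the list of things; names that differ only in an ending like _2 or _b are one class to them, and where a whole thing is asked for, a point or a joint stands for the part that bears it (a point fixed in the world has none). Each returns a list of dicts, best first, with "p" (0 to 1); they miss things now and then, are a little off and sometimes report something else, mostly with a low value. They report only what shows in the picture. A call takes as long as a camera call. They do not tell look-alikes from the thing itself.
- ctrl.find_in(camera, thing): "extent" ([left, top, right, bottom] in pixels, round what is visible of it).
- ctrl.cut_out(camera, thing): "mask" (400x640 bool, what is visible of it) and "extent" ([left, top, right, bottom] in pixels, round what is visible of it).
- ctrl.tip_of(camera, thing): "xy" ([column, row] in pixels: a listed point, or the origin of a listed thing).
The state is a dict: "t": time; "q": joint angles; "dq": joint speeds; "effort": joint torques, N m; "tool_pos": TCP position; "tool_rot": TCP orientation; "contact_force": force on the tool from outside, world axes, zero at the start; "wrist_torque": the same for the moment, N m; "opening": finger opening in m; "grip_force": force on a finger pad.
Only numpy, scipy, OpenCV 4.12 (cv2) and the standard library are available. Lean on these libraries where they do the work, as an engineer would, in place of code of your own. Each camera call takes 0.05 s, during which the arm holds its last target. There are 200 camera calls.

TASK

The linen trolley's wheel is off and lies on the worktop: check its tyre. Take the stick gauge out of the tool block, set it squarely on the wheel's valve and push it home firmly enough to seal (at least 10 N, but never as much as 25 N, which would hurt the valve); once the air has pushed the rod out, hold it steady there for two seconds so that I can read it. Then stand the gauge back in its hole and leave everything else as it lies.

Things in the scene. Friction and masses are not known exactly. Their poses are not given: they have to be found in the camera images.
- gauge: Stick pressure gauge, 90 g, 118 mm tall, upright, mouth down in the block's middle hole. Origin: centre of the mouth (lower end), z up its axis. Brass chuck 22 mm across to 26 mm up, then a round steel barrel 18 mm across (grip about 100 mm up). Chuck bore 12 mm wide, 14 mm deep to its hard seat, lead-in 16 mm wide at the mouth. A sprung foot inside reaches 5 mm below the seat.
- gauge_rod (a joint): How far the white rod (6 mm across) stands out of the gauge's top, m: 0 at rest, about 0.011 to 0.025 (by the hidden pressure) once the gauge is seated on the valve, at most 0.029; keep that room free above the barrel. It rises 7 mm for each mm the foot is pushed in and springs back when the gauge is taken off.
- wheel: Trolley wheel with air tyre, 230 mm across, 60 mm thick, fixed, lying flat; origin at the centre of its underside, on the worktop. The brass valve stem stands upright, 62 mm from the axis along the wheel's x.
- valve_root (a point): Foot of the valve stem on the rim, 30 mm above the worktop, z up along the stem. Stem 10 mm across; its open lip is 37 to 51 mm above this point: that differs each time and is not told, so find the seat by feel. The core pin, 1 mm below the lip, yields under about 4 to 7 N (hidden pressure): the push is felt up to 4 mm before the seat, the seat itself is hard.
- hole (a point): Centre of the mouth of the gauge's hole, on top of the wooden tool block (64 x 140 x 45 mm, fixed); z is up, y along the block's length. The hole is 26 mm across and 32 mm deep. 46 mm to either side along y stand two small tools, at most 80 mm above the worktop.
- spanner: bystander: steel spanner 190 mm long lying to the left of the wheel; origin at its middle on the underside
- tape: bystander: roll of brown packing tape, 92 mm across, 48 mm tall, at the front right; origin at the centre of its underside
- notebook: bystander: notebook 148 x 109 x 14 mm lying at the front left with a pen on it; origin at the centre of its underside
- mug: bystander: mug 97 mm tall behind the tool block on the right; origin at the centre of its underside
Things that resemble listed ones, but are neither listed nor needed, are in the scene too. What is shaped like the gauge but blue is not meant.

How it is judged:
By the outcome, as a careful person would: the job done as asked, in the order asked, and still so for the second after the job is handed in, with the robot touching nothing.
It also fails if it takes over 69 s, if anything falls off the work surface, if the arm or the gripper's body presses on something with over 40 N, if the wrist force passes 120 N, or if a joint passes its speed limit or range.

## Working session

There is one attempt and no reset: what is moved stays moved. The work goes in short steps, Python scripts to look and compute and a shell command to move; the robot and the scene stay as the last step left them, time stands still between calls to the robot, and variables do not carry over. Pictures are saved under pics/ and viewed, at most 13 in all, crops included, and the job is handed in when it is done.

```bash
mkdir -p pics; cat > h.py <<'E'
import numpy as np, cv2
from scipy.spatial.transform import Rotation as R
from station import ctrl
def save(n,f,crop=None,s=1):
    im=ctrl.get_image(n)[:,:,::-1].copy()
    if crop: l,t,r,b=crop; im=im[t:b,l:r]
    if s!=1: im=cv2.resize(im,None,fx=s,fy=s,interpolation=cv2.INTER_CUBIC)
    cv2.imwrite('pics/'+f,im)
def K(n):
    c=ctrl.camera_params(n); return c,np.array([[c['fx'],0,c['cx']],[0,c['fy'],c['cy']],[0,0,1.]])
def ray(n,uv):
    c,k=K(n); p=cv2.undistortPoints(np.array([[uv]],float),k,np.array([c['k1'],0,0,0.]))[0,0]
    T=np.array(c['T']); return T[:3,3],T[:3,:3]@[p[0],p[1],1]
def atz(n,uv,z):
    o,d=ray(n,uv); return o+d*(z-o[2])/d[2]
def tri(a,b):
    (o1,d1),(o2,d2)=ray('side',a),ray('top',b)
    s=np.linalg.lstsq(np.c_[d1,-d2],o2-o1,rcond=None)[0]
    p,q=o1+s[0]*d1,o2+s[1]*d2; return (p+q)/2,np.linalg.norm(p-q)
def proj(n,P):
    c,k=K(n); Ti=np.linalg.inv(np.array(c['T'])); p=Ti[:3,:3]@P+Ti[:3,3]
    s=p[:2]/p[2]; s=s*(1+c['k1']*(s@s)); return s*[c['fx'],c['fy']]+[c['cx'],c['cy']]
E
python3 - <<'E'
from h import *
np.set_printoptions(precision=4,suppress=True)
save('side','s0.png'); save('top','t0.png')
for n in('side','top'):
    print(n,np.array(ctrl.camera_params(n)['T'])[:3])
    for th in('gauge','hole','valve_root','wheel'):
        print(th,[(round(d['p'],2),np.round(d['xy'],1)) for d in ctrl.tip_of(n,th)[:3]], [(round(d['p'],2),np.round(d['extent'])) for d in ctrl.find_in(n,th)[:3]] if th!='hole' else '')
o=ctrl.get_obs(); print(o)
E
```

```text
side [[-0.9713 -0.1371  0.1945  0.3112]
 [-0.2378  0.5336 -0.8116  1.0224]
 [ 0.0075 -0.8345 -0.5509  0.7745]]
gauge [(0.72, array([335.3, 182.1])), (0.57, array([370.3, 192.9])), (0.31, array([326.2, 253.1]))] [(0.73, array([331., 144., 338., 174.]))]
hole [(0.85, array([337.4, 173.7]))] 
valve_root [(0.8, array([327.8, 251.8]))] [(0.97, array([268., 204., 361., 281.]))]
wheel [(0.6, array([313.9, 250.8]))] [(0.78, array([266., 206., 361., 282.]))]
top [[ 0.3404 -0.731   0.5914 -0.3681]
 [-0.9402 -0.2572  0.2232 -0.3037]
 [-0.0111 -0.632  -0.7749  1.2841]]
gauge [(0.73, array([367.8, 249.5])), (0.56, array([379. , 225.6]))] [(0.73, array([365., 225., 370., 252.]))]
hole [(0.65, array([378.2, 217.3]))] 
valve_root [(0.93, array([270.5, 205.5]))] [(0.97, array([254., 169., 324., 228.]))]
wheel [(0.9, array([292.3, 202.6]))] [(0.82, array([257., 169., 325., 228.]))]
{'t': 0.8, 'q': array([ 1.016 ,  0.0527,  1.6129,  0.    ,  1.476 , -0.119 ]), 'dq': array([ 0.0007, -0.    , -0.0006, -0.0006, -0.0008,  0.0001]), 'effort': array([  0.0002, -39.3655, -37.0433,  -0.0002,   0.0002,  -0.    ]), 'tool_pos': array([0.2638, 0.5666, 0.2393]), 'tool_rot': array([-0.6792, -3.0673, -0.    ]), 'contact_force': array([-0.6002, -0.4716, -0.3552]), 'wrist_torque': array([-0.0075,  0.0178, -0.0275]), 'grip_force': 0.0, 'opening': 0.08531475692763746}
```

View pics/s0.png

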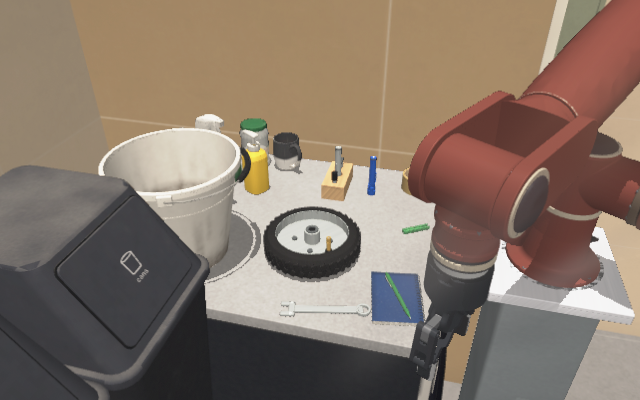

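View pics/t0.png

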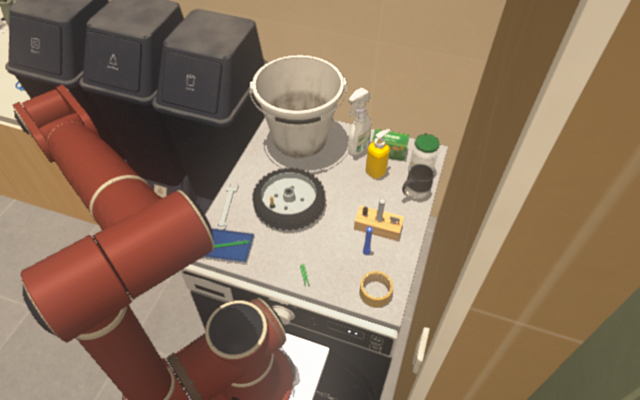

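The side picture shows the steel gauge in the block at about (338,157). The top picture shows it at about (380,208). Possible mix-ups:
- The blue gauge lookalike is at side (372,175) and top (367,240). The detector's "gauge" extent in the top view is this one, so I reject it.
- The two small tools in the block are at side (334,176) and top (365,211) and (394,219).

The brass valve is at side (328,243) and top (271,202).

```bash
python3 - <<'E'
from h import *
np.set_printoptions(precision=4,suppress=True)
a=ctrl.get_image('side')[:,:,::-1]; b=ctrl.get_image('top')[:,:,::-1]
z=lambda i,x,y:cv2.resize(i[y:y+60,x:x+80],(400,300),interpolation=cv2.INTER_CUBIC)
cv2.imwrite('pics/c1.png',np.vstack([np.hstack([z(a,300,142),z(b,340,185)]),np.hstack([z(a,290,215),z(b,240,170)])]))
print('hole',tri((337.4,173.7),(378.2,217.3)),atz('side',(337.4,173.7),.045),atz('top',(378.2,217.3),.045))
print('valve',tri((327.8,251.8),(270.5,205.5)),atz('side',(327.8,251.8),.03),atz('top',(270.5,205.5),.03))
print('wheel',tri((313.9,250.8),(292.3,202.6)),atz('side',(313.9,250.8),0),atz('top',(292.3,202.6),0))
print('gauge',tri((335.3,182.1),(379,225.6)),atz('side',(335.3,182.1),.013),atz('top',(379,225.6),.013))
E
```

```text
hole (array([ 0.5704, -0.1765,  0.0482]), np.float64(0.0004925608776570881)) [ 0.5713 -0.1815  0.045 ] [ 0.5732 -0.1762  0.045 ]
valve (array([0.5151, 0.1569, 0.036 ]), np.float64(0.004864380648269951)) [0.5191 0.1478 0.03  ] [0.5164 0.1592 0.03  ]
wheel (array([ 0.5677,  0.109 , -0.003 ]), np.float64(0.011299758381443759)) [0.5612 0.1172 0.    ] [0.5724 0.1077 0.    ]
gauge (array([ 0.5741, -0.1839,  0.0111]), np.float64(0.009180540796010161)) [ 0.578  -0.1859  0.013 ] [ 0.5671 -0.1835  0.013 ]
```

View pics/c1.png

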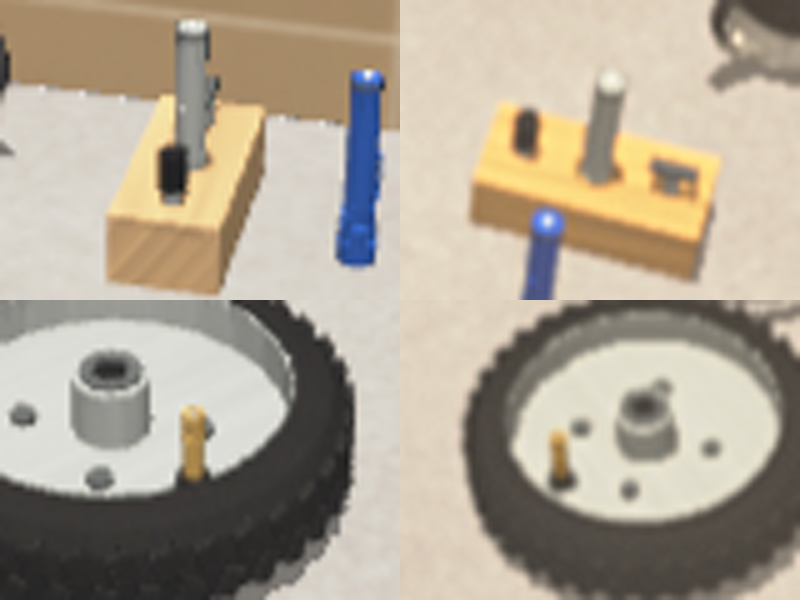

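The crops confirm the steel barrel in the block's middle hole is the gauge. Its top is at side (338,147) and top (381.6,200.6), and the blue one is set apart from it. The valve lip is at side (328.4,236.4) and top (271.2,196.4).

```bash
python3 - <<'E'
from h import *
np.set_printoptions(precision=4,suppress=True)
g=[(338.0,147.0),(381.6,200.6)]; v=[(328.4,236.4),(271.2,196.4)]
print('gtop',tri(*g),atz('side',g[0],.131),atz('top',g[1],.131))
print('lip',tri(*v)); 
for z in(.067,.074,.081): print(z,atz('side',v[0],z),atz('top',v[1],z))
cs=[np.array(p)/5+[300-.4,142-.4] for p in[(163,97),(266,110),(220,218),(108,214)]]
ct=[np.array(p)/5+[340-.4,185-.4] for p in[(105,104),(320,156),(299,242),(72,180)]]
for n,c in(('side',cs),('top',ct)):
    w=np.array([atz(n,p,.045) for p in c]); print(n,w[:,:2],w.mean(0),np.linalg.norm(w-np.roll(w,-1,0),axis=1))
hub=[(110/5+289.6,372/5-60+214.6),(245/5+239.6,408/5-60+169.6)]
print('hub',tri(*hub))
E
```

```text
gtop (array([ 0.5702, -0.1788,  0.1323]), np.float64(0.0012241784934036483)) [ 0.5713 -0.182   0.131 ] [ 0.5705 -0.1786  0.131 ]
lip (array([0.5164, 0.1528, 0.0792]), np.float64(0.0012867910584438526))
0.067 [0.5206 0.137  0.067 ] [0.5245 0.1575 0.067 ]
0.074 [0.5186 0.1458 0.074 ] [0.5194 0.1548 0.074 ]
0.081 [0.5165 0.1545 0.081 ] [0.5143 0.1521 0.081 ]
side [[ 0.603  -0.2505]
 [ 0.54   -0.2505]
 [ 0.5408 -0.1249]
 [ 0.602  -0.1135]] [ 0.5715 -0.1848  0.045 ] [0.063  0.1256 0.0622 0.137 ]
top [[ 0.6    -0.1124]
 [ 0.6047 -0.2479]
 [ 0.5374 -0.2508]
 [ 0.5364 -0.1099]] [ 0.5696 -0.1803  0.045 ] [0.1355 0.0673 0.1408 0.0636]
hub (array([0.5663, 0.1151, 0.0632]), np.float64(0.0016319266949278398))
```

```bash
cat >> h.py <<'E'
def go(P,yaw=None,st=None):
    """shift and turn in tool axes from current (measured) pose to TCP position P, tool down, tool y at world yaw"""
    o=ctrl.get_obs(); r=R.from_rotvec(o['tool_rot']); p=o['tool_pos']
    d=r.inv().apply(np.array(P)-p); out=[d]
    if yaw is not None:
        y=np.array([np.cos(yaw),np.sin(yaw),0]); z=np.array([0,0,-1.]); x=np.cross(y,z)
        out.append((r.inv()*R.from_matrix(np.c_[x,y,z])).as_rotvec())
    print('t',o['t'],'tcp',p,'axes x,y,z',r.as_matrix().T.tolist() if st else '','go',out)
E
python3 - <<'E'
from h import *
np.set_printoptions(precision=4,suppress=True)
b=[(356/5+299.6,250/5+141.6),(140/5+339.6,222/5+184.6)]
print('blue base',atz('side',b[0],.01),'top',atz('side',(366/5+299.6,76/5+141.6),.118),atz('top',b[1],.118))
print(R.from_rotvec(ctrl.get_obs()['tool_rot']).as_matrix())
for y in(0,np.pi/2,np.pi,-np.pi/2): go((.5705,-.179,.22),y)
E
```

```text
blue base [ 0.4694 -0.1656  0.01  ] top [ 0.4714 -0.174   0.118 ] [ 0.4676 -0.1661  0.118 ]
[[-0.9065  0.4222  0.    ]
 [ 0.4222  0.9065  0.    ]
 [ 0.      0.     -1.    ]]
t 0.9 tcp [0.2638 0.5666 0.2393] axes x,y,z  go [array([-0.5928, -0.5464,  0.0193]), array([ 0.   , -0.   ,  1.135])]
t 0.9 tcp [0.2638 0.5666 0.2393] axes x,y,z  go [array([-0.5928, -0.5464,  0.0193]), array([ 0.    , -0.    , -0.4358])]
t 0.9 tcp [0.2638 0.5666 0.2393] axes x,y,z  go [array([-0.5928, -0.5464,  0.0193]), array([ 0.    ,  0.    , -2.0066])]
t 0.9 tcp [0.2638 0.5666 0.2393] axes x,y,z  go [array([-0.5928, -0.5464,  0.0193]), array([-0.    , -0.0001,  2.7058])]
```

The rows are not in the units I measure in: shifts go in shares of 0.8 m and turns go in shares of pi rad. I convert before sending: -0.593 m is -0.7413, -0.546 m is -0.6825, -0.436 rad is -0.1388.

```bash
python3 -m jog '[0.085, -0.7413, -0.6825, 0, 0, 0, -0.1388, 0.085, -0.7413, -0.6825, 0, 0, 0, -0.1388, 0.085, -0.7413, -0.6825, 0, 0, 0, -0.1388, 0.085, -0.7413, -0.6825, 0, 0, 0, -0.1388, 0.085, -0.7413, -0.6825, 0, 0, 0, -0.1388, 0.085, -0.7413, -0.6825, 0, 0, 0, -0.1388, 0.085, -0.7413, -0.6825, 0, 0, 0, -0.1388, 0.085, -0.7413, -0.6825, 0, 0, 0, -0.1388, 0.085, -0.7413, -0.6825, 0, 0, 0, -0.1388, 0.085, -0.7413, -0.6825, 0, 0, 0, -0.1388, 0.085, -0.7413, -0.6825, 0, 0, 0, -0.1388, 0.085, -0.7413, -0.6825, 0, 0, 0, -0.1388, 0.085, -0.7413, -0.6825, 0, 0, 0, -0.1388, 0.085, -0.7413, -0.6825, 0, 0, 0, -0.1388, 0.085, -0.7413, -0.6825, 0, 0, 0, -0.1388, 0.085, -0.7413, -0.6825, 0, 0, 0, -0.1388, 0.085, -0.7413, -0.6825, 0, 0, 0, -0.1388, 0.085, -0.7413, -0.6825, 0, 0, 0, -0.1388, 0.085, -0.7413, -0.6825, 0, 0, 0, -0.1388, 0.085, -0.7413, -0.6825, 0, 0, 0, -0.1388]'
python3 - <<'E'
from h import *
np.set_printoptions(precision=4,suppress=True)
go((.5705,-.179,.102),np.pi/2,1); print(ctrl.get_obs()['contact_force'])
E
```

```text
t: 2.57
tool_pos: [0.5718, -0.1833, 0.2392]
tool_rot: [0.005, 3.141, -0.003]
contact_force: [-0.3, 0.7, 0.3]
opening: 0.0848
grip_force: 0.0
t 2.5667 tcp [ 0.5718 -0.1833  0.2392] axes x,y,z [[-0.9999940704840553, 0.0034088186040248584, -0.0004888276330348102], [0.003409641042110926, 0.9999927563508462, -0.0016916246039632178], [0.00048305765071792383, -0.00169328130020827, -0.9999984497256704]] go [array([0.0014, 0.0046, 0.1372]), array([-0.0017,  0.0005, -0.0034])]
[-0.2572  0.678   0.2759]
```

To row units: 0.06 m is 0.075, 0.03 m is 0.0375.

```bash
python3 -m jog '[0.085, 0, 0, 0, 0, 0, 0, 0.085, 0, 0, 0, 0, 0, 0, 0.085, 0, 0, 0.0375, 0, 0, 0, 0.085, 0, 0, 0.075, 0, 0, 0, 0.085, 0, 0, 0.075, 0, 0, 0, 0.085, 0, 0, 0.075, 0, 0, 0]'
python3 - <<'E'
from h import *
np.set_printoptions(precision=4,suppress=True)
go((.5705,-.179,.102),np.pi/2,1); print(ctrl.get_obs()['contact_force'])
save('side','s2.png',(290,90,400,210),5); 
E
```

```text
t: 3.07
tool_pos: [0.5694, -0.1768, 0.1775]
tool_rot: [0.003, -3.137, -0.003]
contact_force: [0.3, 0.6, 0.7]
opening: 0.0851
grip_force: 0.0
t 3.0667 tcp [ 0.5694 -0.1768  0.1775] axes x,y,z [[-0.9999899029025651, -0.0017056693786254885, 0.0041574974311275525], [-0.0016966248088114253, 0.9999961887934213, 0.0021780410671850135], [-0.004161196603999678, 0.0021709653620079193, -0.9999889856154517]] go [array([-0.0014, -0.0024,  0.0755]), array([ 0.0022, -0.0042,  0.0017])]
[0.3475 0.5752 0.7444]
```

View pics/s2.png

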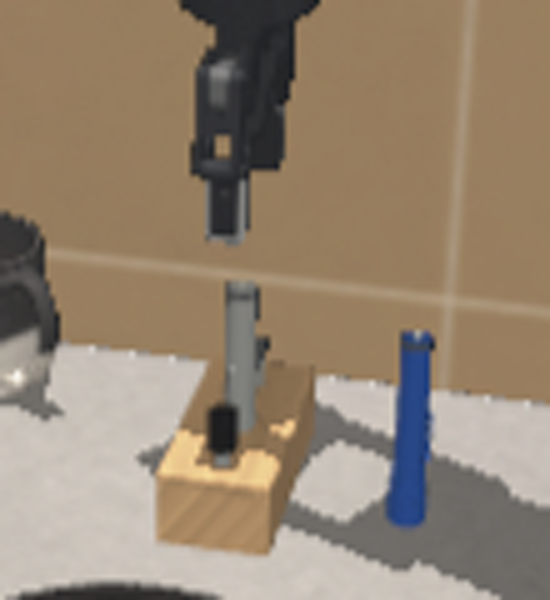

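The picture shows the open gripper above the gauge, with the near fingertip at about (334.6,137.6) and the gauge top at about (337.3,146.8). I'll compare that with the projection before going down.

To row units: 0.077 m is 0.0963, 0.06 m is 0.075.

```bash
python3 - <<'E'
from h import *
np.set_printoptions(precision=2,suppress=True)
for n in('side','top'):
  for P in[(.5694,-.134,.182),(.5705,-.179,.131),(.5694,-.1768,.182)]: print(n,P,proj(n,np.array(P)))
E
python3 -m jog '[0.085, 0, 0, 0.0375, 0, 0, 0, 0.085, 0, 0, 0.075, 0, 0, 0, 0.085, 0, 0, 0.0963, 0, 0, 0, 0.085, 0, 0, 0.0963, 0, 0, 0, 0.085, 0, 0, 0.0963, 0, 0, 0, 0.03, 0, 0, 0.0963, 0, 0, 0, 0.03, 0, 0, 0.0963, 0, 0, 0, 0.03, 0, 0, 0.0963, 0, 0, 0, 0.03, 0, 0, 0.0963, 0, 0, 0, 0.03, 0, 0, 0.0963, 0, 0, 0, 0.03, 0, 0, 0.0963, 0, 0, 0]'
python3 - <<'E'
from h import *
np.set_printoptions(precision=4,suppress=True)
go((.5705,-.179,.102),np.pi/2,1); print(ctrl.get_obs()['contact_force'])
a=ctrl.get_image('side')[:,:,::-1]; b=ctrl.get_image('top')[:,:,::-1]
z=lambda i,x,y:cv2.resize(i[y:y+120,x:x+80],(400,600),interpolation=cv2.INTER_CUBIC)
cv2.imwrite('pics/c3.png',np.hstack([z(a,300,90),z(b,340,130)]))
E
```

```text
side (0.5694, -0.134, 0.182) [335.08 138.09]
side (0.5705, -0.179, 0.131) [338.06 147.52]
side (0.5694, -0.1768, 0.182) [338.63 131.23]
top (0.5694, -0.134, 0.182) [368.18 185.73]
top (0.5705, -0.179, 0.131) [381.73 200.62]
top (0.5694, -0.1768, 0.182) [382.71 189.51]
t: 4.03
tool_pos: [0.5711, -0.1788, 0.1027]
tool_rot: [-0.0, 3.141, -0.0]
contact_force: [-1.0, 0.5, -1.3]
opening: 0.0298
grip_force: 0.0
t 4.0333 tcp [ 0.5711 -0.1788  0.1027] axes x,y,z [[-0.9999998172752351, -0.00016894476200315895, -0.0005804370455377399], [-0.0001687899199714332, 0.9999999501620904, -0.00026680663331361994], [0.0005804820921931368, -0.00026670861263897584, -0.9999997959535074]] go [array([ 0.0006, -0.0002,  0.0007]), array([-0.0003,  0.0006,  0.0002])]
[-0.9998  0.5266 -1.3179]
```

View pics/c3.png

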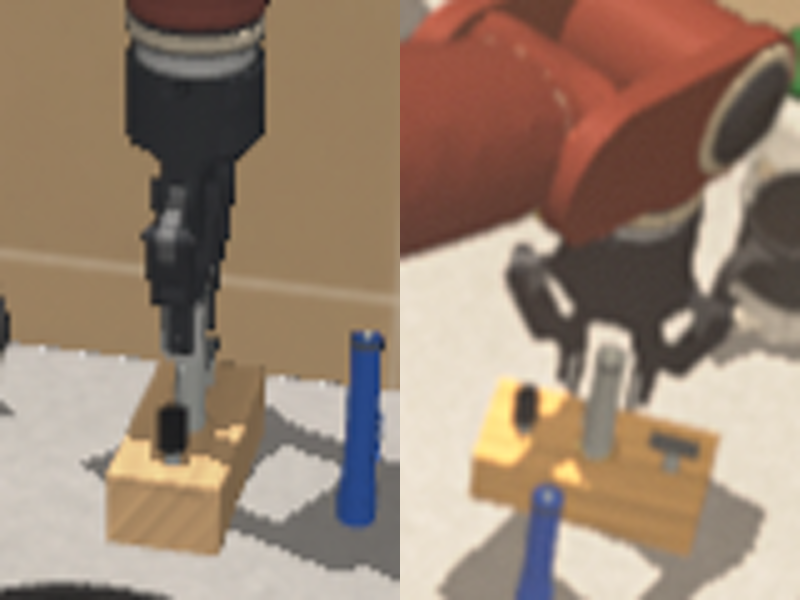

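The picture shows the gauge centred between the jaws: it sits at (605,370) in the right crop, with a pad on each side. I'll close, then lift 60 mm.

To row units: -0.12 m is -0.15, -0.09 m is -0.1125.

```bash
python3 -m jog '[0, 0, 0, 0, 0, 0, 0, 0, 0, 0, 0, 0, 0, 0, 0, 0, 0, 0, 0, 0, 0, 0, 0, 0, 0, 0, 0, 0, 0, 0, 0, 0, 0, 0, 0, 0, 0, 0, 0, 0, 0, 0]' 80
python3 -c "from station import ctrl;print(ctrl.get_obs()['tool_pos'])"
python3 -m jog '[0, 0, 0, -0.025, 0, 0, 0, 0, 0, 0, -0.0625, 0, 0, 0, 0, 0, 0, -0.1125, 0, 0, 0, 0, 0, 0, -0.15, 0, 0, 0, 0, 0, 0, -0.15, 0, 0, 0, 0, 0, 0, -0.15, 0, 0, 0, 0, 0, 0, -0.15, 0, 0, 0]'
python3 - <<'E'
from h import *
np.set_printoptions(precision=4,suppress=True)
go((.5165,.153,.222),np.pi/2,1)
for n in('side','top'): print(n,ctrl.get_image(n).shape,[(round(d['p'],2),d['xy']) for d in ctrl.tip_of(n,'gauge')[:3]])
E
```

```text
t: 4.63
tool_pos: [0.571, -0.1788, 0.1024]
tool_rot: [-0.0, 3.141, -0.0]
contact_force: [0.2, -0.0, 0.1]
opening: 0.0161
grip_force: 77.9
[ 0.57099048 -0.17882359  0.10240732]
t: 5.22
tool_pos: [0.5703, -0.1783, 0.221]
tool_rot: [0.0, -3.14, -0.001]
contact_force: [-0.3, -0.9, -0.8]
opening: 0.0163
grip_force: 78.5
t 5.2167 tcp [ 0.5703 -0.1783  0.221 ] axes x,y,z [[-0.9999984722399211, -0.0002999435047697709, 0.0017220777326994786], [-0.00029836244143324894, 0.9999995338548453, 0.0009182973076707357], [-0.001722352367274171, 0.0009177821014161025, -0.9999980955873551]] go [array([ 0.0537,  0.3314, -0.0006]), array([ 0.0009, -0.0017,  0.0003])]
side (400, 640, 3) [(0.6, [371.2, 195.7]), (0.46, [339.5, 146.2])]
top (400, 640, 3) [(0.73, [382.3, 200.5]), (0.48, [363.6, 248.2])]
```

To row units: 0.332 m is 0.415, 0.054 m is 0.0675.

```bash
python3 -m jog '[0, 0.0675, 0.415, 0, 0, 0, 0, 0, 0.0675, 0.415, 0, 0, 0, 0, 0, 0.0675, 0.415, 0, 0, 0, 0, 0, 0.0675, 0.415, 0, 0, 0, 0, 0, 0.0675, 0.415, 0, 0, 0, 0, 0, 0.0675, 0.415, 0, 0, 0, 0, 0, 0.0675, 0.415, 0, 0, 0, 0, 0, 0.0675, 0.415, 0, 0, 0, 0, 0, 0.0675, 0.415, 0, 0, 0, 0, 0, 0.0675, 0.415, 0, 0, 0, 0, 0, 0.0675, 0.415, 0, 0, 0, 0, 0, 0.0675, 0.415, 0.0313, 0, 0, 0, 0, 0.0675, 0.415, 0.0313, 0, 0, 0, 0, 0.0675, 0.415, 0.0313, 0, 0, 0]'
python3 - <<'E'
from h import *
np.set_printoptions(precision=4,suppress=True)
go((.5165,.153,.222),np.pi/2,1)
a=ctrl.get_image('side')[:,:,::-1]; b=ctrl.get_image('top')[:,:,::-1]
for n in('side','top'): print(n,[(round(d['p'],2),d['xy']) for d in ctrl.tip_of(n,'gauge')[:3]],[(round(d['p'],2),d['xy']) for d in ctrl.tip_of(n,'valve_root')[:3]], proj(n,np.array([.5165,.153,.107])), proj(n,np.array([.5165,.153,.079])))
z=lambda i,x,y:cv2.resize(i[y:y+75,x:x+50],(400,600),interpolation=cv2.INTER_CUBIC)
cv2.imwrite('pics/c4.png',np.hstack([z(a,303,185),z(b,247,145)]))
E
```

```text
t: 6.58
tool_pos: [0.5159, 0.1516, 0.1953]
tool_rot: [-0.003, -3.137, 0.002]
contact_force: [0.9, 0.2, -1.0]
opening: 0.0163
grip_force: 78.7
t 6.5833 tcp [0.5159 0.1516 0.1953] axes x,y,z [[-0.9999872979747877, 0.002139354168109087, 0.004563666598935415], [0.002134978232775457, 0.9999972567445943, -0.0009635202289119316], [-0.004565715390650127, -0.0009537646614033201, -0.999989122228808]] go [array([-0.0005,  0.0014, -0.0267]), array([-0.001 , -0.0046, -0.0021])]
side [(0.78, [370.4, 194.1]), (0.45, [326.3, 307.9])] [(0.91, [329.1, 253.2])] [328.6492 226.8035] [328.5425 236.6946]
top [(0.72, [271.1, 190.3]), (0.52, [367.4, 248.5])] [(0.56, [271.9, 205.1])] [270.6393 190.4093] [271.2652 196.2144]
```

View pics/c4.png

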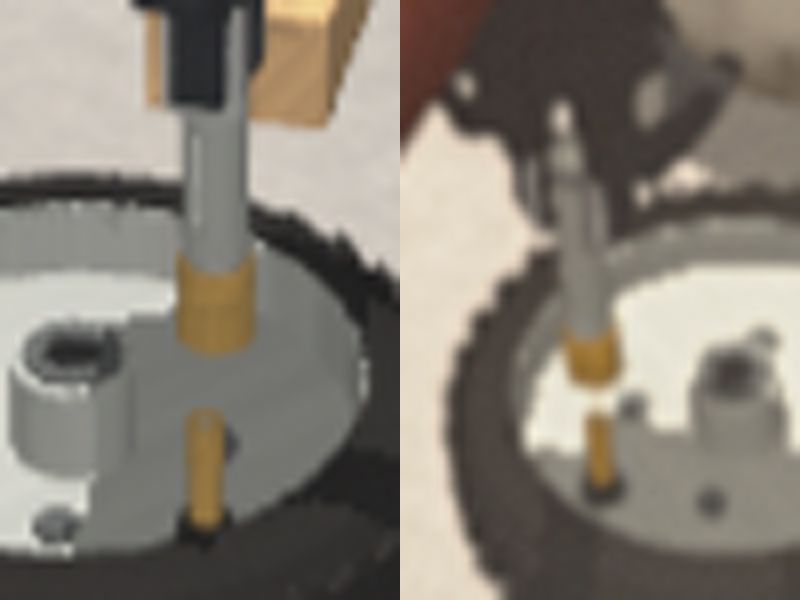

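The crops show the chuck above the valve. In the side view the mouth centre is at about (329.6,226.1) and the lip at (328.2,237.1). In the top view the mouth is at (270.6,190.3) and the lip at (271.5,197.2).

```bash
python3 - <<'E'
from h import *
np.set_printoptions(precision=4,suppress=True)
m=tri((329.56,226.06),(270.56,190.3)); l=tri((328.2,237.06),(271.5,197.2)); print(m,l,m[0]-l[0])
# axis: mid barrel-chuck joint; barrel at pads
print('joint',tri((303+216/8-.44,185+262/8-.44),(247+190/8-.44,145+335/8-.44)))
print('root',tri((303+204/8-.44,185+520/8-.44),(247+203/8-.44,145+487/8-.44)), 'pred root',proj('side',np.array([*l[0][:2],.03])),proj('top',np.array([*l[0][:2],.03])))
o=ctrl.get_obs(); print(o['tool_pos'],o['tool_rot'],o['contact_force'])
E
```

```text
(array([0.5148, 0.1525, 0.1093]), np.float64(0.0005706493171140356)) (array([0.5167, 0.1519, 0.0761]), np.float64(0.0023474045717710836)) [-0.0019  0.0006  0.0332]
joint (array([0.5142, 0.1507, 0.1309]), np.float64(0.0025617526679313834))
root (array([0.5155, 0.1518, 0.0384]), np.float64(0.005406149413120857)) pred root [328.4143 253.0536] [272.6648 206.0511]
[0.5175 0.153  0.1984] [0.0006 3.14   0.0003] [-0.5284  0.0002 -1.1691]
```

To row units: 0.025 m is 0.0313, 0.015 m is 0.0188.

```bash
python3 -m jog '[0, 0, -0.0013, 0.0063, 0, 0, 0, 0, 0, -0.0013, 0.0188, 0, 0, 0, 0, 0, -0.0013, 0.0313, 0, 0, 0, 0, 0, -0.0013, 0.0313, 0, 0, 0, 0, 0, -0.0013, 0.0313, 0, 0, 0, 0, 0, -0.0013, 0.0313, 0, 0, 0, 0, 0, -0.0013, 0.0313, 0, 0, 0]'
python3 -m jog '[0, 0, 0, 0.0025, 0, 0, 0, 0, 0, 0, 0.005, 0, 0, 0, 0, 0, 0, 0.0075, 0, 0, 0, 0, 0, 0, 0.0075, 0, 0, 0, 0, 0, 0, 0.0075, 0, 0, 0]'
```

```text
t: 7.47
tool_pos: [0.5171, 0.1523, 0.1726]
tool_rot: [-0.0, 3.141, 0.0]
contact_force: [0.2, 0.1, -1.6]
opening: 0.0162
grip_force: 78.7
t: 7.88
tool_pos: [0.5167, 0.1522, 0.1661]
tool_rot: [0.0, -3.141, 0.0]
contact_force: [0.9, 0.7, -0.3]
opening: 0.0158
grip_force: 78.7
```

To row units: 0.003 m is 0.0038, 0.002 m is 0.0025.

```bash
python3 -m jog '[0, 0, 0, 0.0013, 0, 0, 0, 0, 0, 0, 0.0025, 0, 0, 0, 0, 0, 0, 0.0038, 0, 0, 0, 0, 0, 0, 0.0038, 0, 0, 0, 0, 0, 0, 0.0038, 0, 0, 0, 0, 0, 0, 0.0038, 0, 0, 0]'
python3 -m jog '[0, 0, 0, 0.0013, 0, 0, 0, 0, 0, 0, 0.0025, 0, 0, 0, 0, 0, 0, 0.0025, 0, 0, 0, 0, 0, 0, 0.0025, 0, 0, 0, 0, 0, 0, 0.0025, 0, 0, 0]'
```

```text
t: 8.38
tool_pos: [0.5168, 0.1523, 0.1633]
tool_rot: [0.0, -3.142, -0.0]
contact_force: [-0.8, 0.9, -1.5]
opening: 0.0161
grip_force: 78.7
t: 8.8
tool_pos: [0.517, 0.1526, 0.1614]
tool_rot: [-0.0, 3.141, 0.001]
contact_force: [0.1, 2.1, -0.6]
opening: 0.0161
grip_force: 78.7
```

To row units: 0.002 m is 0.0025, 0.001 m is 0.0013.

```bash
python3 -m jog '[0, 0, 0, 0.0013, 0, 0, 0, 0, 0, 0, 0.0025, 0, 0, 0, 0, 0, 0, 0.0025, 0, 0, 0, 0, 0, 0, 0.0025, 0, 0, 0]'
python3 - <<'E'
from h import *
np.set_printoptions(precision=4,suppress=True)
a=ctrl.get_image('side')[:,:,::-1]; b=ctrl.get_image('top')[:,:,::-1]
o=ctrl.get_obs(); print(o['tool_pos'],o['contact_force'],o['wrist_torque'])
z=lambda i,x,y:cv2.resize(i[y:y+75,x:x+50],(400,600),interpolation=cv2.INTER_CUBIC)
cv2.imwrite('pics/c5.png',np.hstack([z(a,303,185),z(b,247,145)]))
E
```

```text
t: 9.13
tool_pos: [0.5169, 0.1526, 0.1593]
tool_rot: [-0.0, 3.141, 0.001]
contact_force: [0.2, 3.6, -0.3]
opening: 0.0157
grip_force: 78.7
[0.5169 0.1525 0.1593] [ 1.2655  2.576  -0.1178] [ 0.9042 -0.1569 -0.0293]
```

View pics/c5.png

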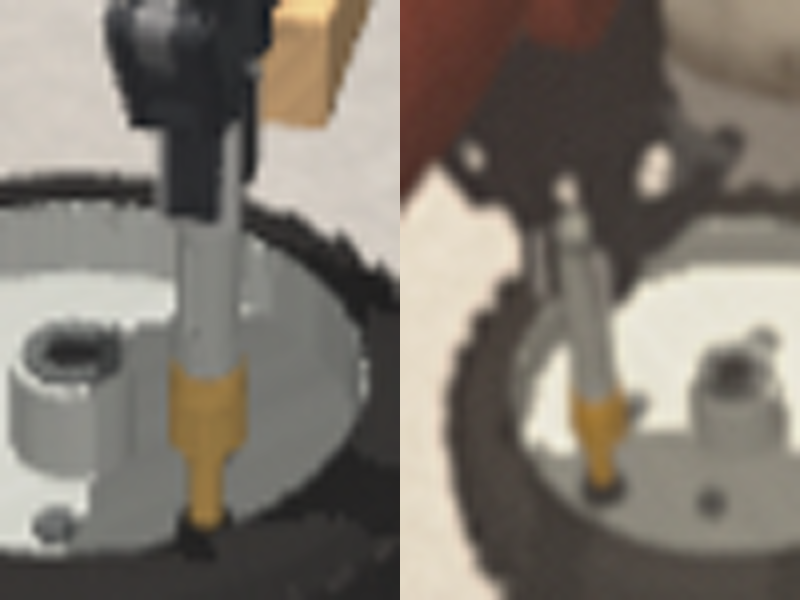

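The crops show the chuck swallowing the stem's end, at side (206,455) and top (600,455). The side force of +y says to shift slightly in +y.

To row units: 0.001 m is 0.0013.

```bash
python3 -m jog '[0, 0, 0.0013, 0, 0, 0, 0, 0, 0, 0.0013, 0, 0, 0, 0, 0, 0, 0.0013, 0, 0, 0, 0]'
python3 -m jog '[0, 0, 0.0013, 0, 0, 0, 0, 0, 0, 0.0013, 0, 0, 0, 0, 0, 0, 0.0013, 0, 0, 0, 0]'
```

```text
t: 9.48
tool_pos: [0.5168, 0.1529, 0.1592]
tool_rot: [0.0, -3.141, 0.002]
contact_force: [0.5, 0.1, -0.9]
opening: 0.0166
grip_force: 78.7
t: 9.73
tool_pos: [0.5166, 0.1539, 0.159]
tool_rot: [0.0, -3.141, 0.002]
contact_force: [-0.7, -0.1, -0.8]
opening: 0.0164
grip_force: 78.6
```

To row units: 0.001 m is 0.0013.

```bash
for i in 1; do python3 -m jog '[0, 0, 0, 0.0013, 0, 0, 0, 0, 0, 0, 0.0013, 0, 0, 0, 0, 0, 0, 0.0013, 0, 0, 0, 0, 0, 0, 0.0013, 0, 0, 0]'; done
python3 -m jog '[0, 0, 0, 0.0013, 0, 0, 0, 0, 0, 0, 0.0013, 0, 0, 0, 0, 0, 0, 0.0013, 0, 0, 0, 0, 0, 0, 0.0013, 0, 0, 0]'
```

```text
t: 10.07
tool_pos: [0.5168, 0.1542, 0.1582]
tool_rot: [0.0, -3.141, 0.0]
contact_force: [0.1, -1.2, -1.2]
opening: 0.0164
grip_force: 78.6
t: 10.4
tool_pos: [0.5168, 0.1543, 0.1573]
tool_rot: [0.0, -3.142, 0.0]
contact_force: [0.1, -0.2, -1.7]
opening: 0.0161
grip_force: 78.6
```

To row units: 0.001 m is 0.0013.

```bash
python3 -m jog '[0, 0, 0, 0.0013, 0, 0, 0, 0, 0, 0, 0.0013, 0, 0, 0, 0, 0, 0, 0.0013, 0, 0, 0, 0, 0, 0, 0.0013, 0, 0, 0]'; python3 -c "from station import ctrl;print(ctrl.get_obs()['wrist_torque'])"
```

```text
t: 10.73
tool_pos: [0.5168, 0.1543, 0.1563]
tool_rot: [0.0, -3.142, 0.0]
contact_force: [0.5, 0.2, -2.1]
opening: 0.0164
grip_force: 78.6
[-0.04748286 -0.0238771  -0.05608979]
```

To row units: 0.001 m is 0.0013.

```bash
python3 -m jog '[0, 0, 0, 0.0013, 0, 0, 0, 0, 0, 0, 0.0013, 0, 0, 0, 0, 0, 0, 0.0013, 0, 0, 0, 0, 0, 0, 0.0013, 0, 0, 0]'
```

```text
t: 11.07
tool_pos: [0.5168, 0.1542, 0.1552]
tool_rot: [0.0, -3.141, 0.0]
contact_force: [-1.0, -0.1, -0.9]
opening: 0.0162
grip_force: 78.7
```

```bash
python3 -m jog '[0, 0, 0, 0.0013, 0, 0, 0, 0, 0, 0, 0.0013, 0, 0, 0, 0, 0, 0, 0.0013, 0, 0, 0, 0, 0, 0, 0.0013, 0, 0, 0]'
```

```text
t: 11.4
tool_pos: [0.517, 0.1543, 0.1546]
tool_rot: [-0.0, 3.141, 0.0]
contact_force: [-0.3, 0.6, 0.1]
opening: 0.0162
grip_force: 78.8
```

To row units: 0.001 m is 0.0013.

```bash
python3 -m jog '[0, 0, 0, 0.0013, 0, 0, 0, 0, 0, 0, 0.0013, 0, 0, 0, 0, 0, 0, 0.0013, 0, 0, 0, 0, 0, 0, 0.0013, 0, 0, 0]'
```

```text
t: 11.73
tool_pos: [0.517, 0.1543, 0.1536]
tool_rot: [-0.0, 3.141, 0.0]
contact_force: [-0.4, -0.0, 2.8]
opening: 0.0162
grip_force: 79.0
```

To row units: 0.0005 m is 0.0006.

```bash
python3 -m jog '[0, 0, 0, 0.0006, 0, 0, 0, 0, 0, 0, 0.0006, 0, 0, 0, 0, 0, 0, 0.0006, 0, 0, 0, 0, 0, 0, 0.0006, 0, 0, 0]'
```

```text
t: 12.07
tool_pos: [0.517, 0.1543, 0.153]
tool_rot: [-0.0, 3.141, 0.0]
contact_force: [-0.3, 0.9, 3.2]
opening: 0.0164
grip_force: 79.1
```

To row units: 0.0005 m is 0.0006.

```bash
python3 -m jog '[0, 0, 0, 0.0006, 0, 0, 0, 0, 0, 0, 0.0006, 0, 0, 0, 0, 0, 0, 0.0006, 0, 0, 0, 0, 0, 0, 0.0006, 0, 0, 0]'
```

```text
t: 12.4
tool_pos: [0.517, 0.1543, 0.1525]
tool_rot: [-0.0, 3.141, 0.0]
contact_force: [-0.2, 0.8, 3.2]
opening: 0.0162
grip_force: 79.2
```

To row units: 0.0005 m is 0.0006.

```bash
python3 -m jog '[0, 0, 0, 0.0006, 0, 0, 0, 0, 0, 0, 0.0006, 0, 0, 0, 0, 0, 0, 0.0006, 0, 0, 0, 0, 0, 0, 0.0006, 0, 0, 0]'
```

```text
t: 12.73
tool_pos: [0.517, 0.1543, 0.152]
tool_rot: [-0.0, 3.141, 0.0]
contact_force: [0.3, -0.5, 4.6]
opening: 0.0163
grip_force: 79.2
```

To row units: 0.0005 m is 0.0006.

```bash
python3 -m jog '[0, 0, 0, 0.0006, 0, 0, 0, 0, 0, 0, 0.0006, 0, 0, 0, 0, 0, 0, 0.0006, 0, 0, 0, 0, 0, 0, 0.0006, 0, 0, 0]'
```

```text
t: 13.07
tool_pos: [0.517, 0.1543, 0.1516]
tool_rot: [-0.0, 3.141, 0.0]
contact_force: [-0.8, 0.0, 4.7]
opening: 0.0163
grip_force: 79.3
```

To row units: 0.0003 m is 0.0004.

```bash
python3 -m jog '[0, 0, 0, 0.0004, 0, 0, 0, 0, 0, 0, 0.0004, 0, 0, 0, 0, 0, 0, 0.0004, 0, 0, 0, 0, 0, 0, 0.0004, 0, 0, 0]'
```

```text
t: 13.4
tool_pos: [0.517, 0.1543, 0.1513]
tool_rot: [-0.0, 3.141, 0.0]
contact_force: [-0.5, 0.5, 5.5]
opening: 0.0163
grip_force: 79.3
```

To row units: 0.0003 m is 0.0004.

```bash
python3 -m jog '[0, 0, 0, 0.0004, 0, 0, 0, 0, 0, 0, 0.0004, 0, 0, 0, 0, 0, 0, 0.0004, 0, 0, 0, 0, 0, 0, 0.0004, 0, 0, 0]'
```

```text
t: 13.73
tool_pos: [0.5171, 0.1543, 0.1512]
tool_rot: [-0.0, 3.141, 0.0]
contact_force: [-0.6, -0.3, 6.3]
opening: 0.0159
grip_force: 79.5
```

To row units: 0.0003 m is 0.0004.

```bash
python3 -m jog '[0, 0, 0, 0.0004, 0, 0, 0, 0, 0, 0, 0.0004, 0, 0, 0, 0, 0, 0, 0.0004, 0, 0, 0, 0, 0, 0, 0.0004, 0, 0, 0]'
```

```text
t: 14.07
tool_pos: [0.5171, 0.1543, 0.1511]
tool_rot: [-0.0, 3.141, 0.0]
contact_force: [-0.6, 0.2, 5.7]
opening: 0.0162
grip_force: 79.6
```

To row units: 0.0003 m is 0.0004.

```bash
python3 -m jog '[0, 0, 0, 0.0004, 0, 0, 0, 0, 0, 0, 0.0004, 0, 0, 0, 0, 0, 0, 0.0004, 0, 0, 0, 0, 0, 0, 0.0004, 0, 0, 0]'
```

```text
t: 14.4
tool_pos: [0.5172, 0.1543, 0.1511]
tool_rot: [-0.0, 3.141, 0.0]
contact_force: [-0.8, -0.1, 8.0]
opening: 0.0159
grip_force: 79.7
```

The tool has stopped moving down, so the seat is reached. Now I'll build force.

To row units: 0.0005 m is 0.0006.

```bash
python3 -m jog '[0, 0, 0, 0.0006, 0, 0, 0, 0, 0, 0, 0.0006, 0, 0, 0, 0, 0, 0, 0.0006, 0, 0, 0, 0, 0, 0, 0.0006, 0, 0, 0]'
```

```text
t: 14.73
tool_pos: [0.5173, 0.1543, 0.151]
tool_rot: [-0.0, 3.141, 0.0]
contact_force: [-1.7, -0.7, 8.4]
opening: 0.016
grip_force: 79.9
```

To row units: 0.0005 m is 0.0006.

```bash
python3 -m jog '[0, 0, 0, 0.0006, 0, 0, 0, 0, 0, 0, 0.0006, 0, 0, 0, 0, 0, 0, 0.0006, 0, 0, 0, 0, 0, 0, 0.0006, 0, 0, 0]'
```

```text
t: 15.07
tool_pos: [0.5175, 0.1544, 0.151]
tool_rot: [-0.0, 3.14, 0.0]
contact_force: [-3.2, -0.7, 9.6]
opening: 0.0165
grip_force: 80.1
```

To row units: 0.0006 m is 0.0008.

```bash
python3 -m jog '[0, 0.0008, 0, 0.0008, 0, 0, 0, 0, 0.0008, 0, 0.0008, 0, 0, 0, 0, 0.0008, 0, 0.0008, 0, 0, 0, 0, 0.0008, 0, 0.0008, 0, 0, 0]'
```

```text
t: 15.4
tool_pos: [0.5173, 0.1544, 0.151]
tool_rot: [-0.0, 3.139, 0.0]
contact_force: [-1.9, 0.2, 12.9]
opening: 0.0159
grip_force: 80.3
```

To row units: 0.0006 m is 0.0008, 0.0004 m is 0.0005.

```bash
python3 -m jog '[0, 0.0005, 0, 0.0008, 0, 0, 0, 0, 0.0005, 0, 0.0008, 0, 0, 0, 0, 0.0005, 0, 0.0008, 0, 0, 0, 0, 0.0005, 0, 0.0008, 0, 0, 0]'; python3 -c "from station import ctrl;o=ctrl.get_obs();print(o['tool_rot'],o['wrist_torque'],o['contact_force'])"
```

```text
t: 15.73
tool_pos: [0.5173, 0.1544, 0.1509]
tool_rot: [-0.0, 3.138, 0.0]
contact_force: [-2.6, -1.7, 14.2]
opening: 0.0159
grip_force: 80.5
[-3.72159331e-04  3.13813337e+00  2.47672733e-04] [-0.09936927  0.66101354 -0.00140587] [-2.59339433 -1.71759281 14.15802198]
```

To row units: 0.0005 m is 0.0006, 0.0003 m is 0.0004.

```bash
python3 -m jog '[0, 0.0006, 0, 0.0004, 0, 0, 0, 0, 0.0006, 0, 0.0004, 0, 0, 0, 0, 0.0006, 0, 0.0004, 0, 0, 0, 0, 0.0006, 0, 0.0004, 0, 0, 0, 0, 0.0006, 0, 0.0004, 0, 0, 0, 0, 0.0006, 0, 0.0004, 0, 0, 0, 0, 0.0006, 0, 0.0004, 0, 0, 0, 0, 0.0006, 0, 0.0004, 0, 0, 0]'
python3 - <<'E'
from h import *
a=ctrl.get_image('side')[:,:,::-1]; b=ctrl.get_image('top')[:,:,::-1]
o=ctrl.get_obs(); print(o['tool_pos'],o['contact_force'],o['wrist_torque'])
z=lambda i,x,y:cv2.resize(i[y:y+75,x:x+50],(400,600),interpolation=cv2.INTER_CUBIC)
cv2.imwrite('pics/c6.png',np.hstack([z(a,303,185),z(b,247,145)]))
E
```

```text
t: 16.4
tool_pos: [0.5171, 0.1544, 0.151]
tool_rot: [-0.0, 3.137, 0.0]
contact_force: [-1.4, -1.0, 15.8]
opening: 0.0163
grip_force: 80.5
[0.5171057  0.15438459 0.15094075] [-1.87883334 -0.70393573 14.79345782] [-0.1797989   0.47742165 -0.00906307]
```

View pics/c6.png

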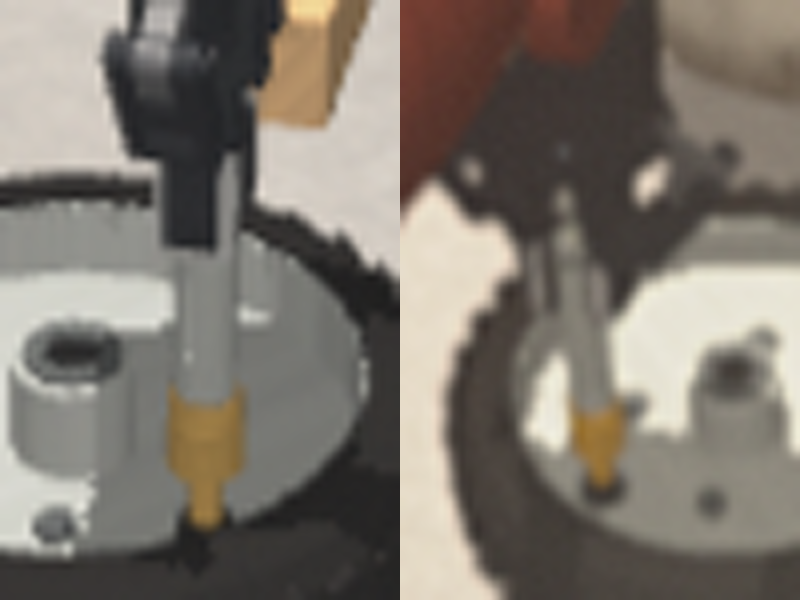

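The crops show the chuck well down over the stem. The lighter rod end is faint inside the gripper, at about (566,195) in the top crop. Contact to hard stop was about 3.7 mm, and the lip height (about 75.6 mm) matches the triangulated 76 mm, so the gauge is seated. Now I'll hold steady.

```bash
python3 -m jog '[0, 0, 0, 0, 0, 0, 0, 0, 0, 0, 0, 0, 0, 0, 0, 0, 0, 0, 0, 0, 0, 0, 0, 0, 0, 0, 0, 0, 0, 0, 0, 0, 0, 0, 0, 0, 0, 0, 0, 0, 0, 0, 0, 0, 0, 0, 0, 0, 0, 0, 0, 0, 0, 0, 0, 0, 0, 0, 0, 0, 0, 0, 0, 0, 0, 0, 0, 0, 0, 0, 0, 0, 0, 0, 0, 0, 0, 0, 0, 0, 0, 0, 0, 0, 0, 0, 0, 0, 0, 0, 0, 0, 0, 0, 0, 0, 0, 0, 0, 0, 0, 0, 0, 0, 0, 0, 0, 0, 0, 0, 0, 0, 0, 0, 0, 0, 0, 0, 0, 0, 0, 0, 0, 0, 0, 0, 0, 0, 0, 0, 0, 0, 0, 0, 0, 0, 0, 0, 0, 0]'
python3 -m jog '[0, 0, 0, 0, 0, 0, 0, 0, 0, 0, 0, 0, 0, 0, 0, 0, 0, 0, 0, 0, 0, 0, 0, 0, 0, 0, 0, 0, 0, 0, 0, 0, 0, 0, 0, 0, 0, 0, 0, 0, 0, 0, 0, 0, 0, 0, 0, 0, 0, 0, 0, 0, 0, 0, 0, 0, 0, 0, 0, 0, 0, 0, 0, 0, 0, 0, 0, 0, 0, 0, 0, 0, 0, 0, 0, 0, 0, 0, 0, 0, 0, 0, 0, 0]'
python3 - <<'E'
from h import *
b=ctrl.get_image('top')[:,:,::-1]
z=lambda i,x,y:cv2.resize(i[y:y+30,x:x+40],(800,600),interpolation=cv2.INTER_CUBIC)
cv2.imwrite('pics/c7.png',np.clip(z(b,250,155)*2.,0,255).astype('uint8'))
E
```

```text
t: 18.17
tool_pos: [0.5171, 0.1544, 0.1509]
tool_rot: [-0.0, 3.137, 0.0]
contact_force: [-1.8, -2.0, 13.4]
opening: 0.0161
grip_force: 80.5
t: 19.17
tool_pos: [0.5171, 0.1544, 0.1509]
tool_rot: [-0.0, 3.137, 0.0]
contact_force: [-2.0, 0.3, 15.1]
opening: 0.016
grip_force: 80.5
```

View pics/c7.png

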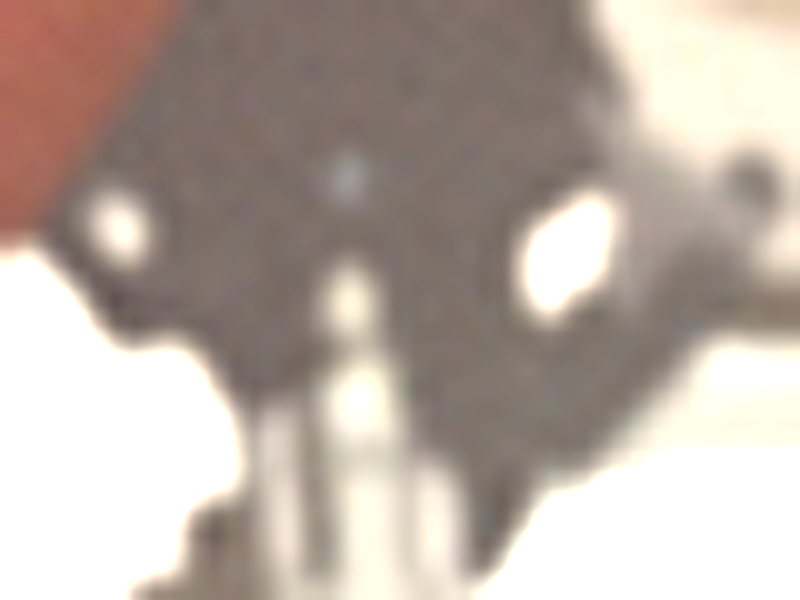

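The brightened crop shows a light spot at (350,300) above the barrel's bright top at (362,395). I'll compare this with where the barrel top should project, to confirm the rod is out.

```bash
python3 - <<'E'
from h import *
np.set_printoptions(precision=1,suppress=True)
for h in(0.092,.118,.129,.143): 
    p=proj('top',np.array([.516,.1535,.0616+h])); print(h,p,(p+.5-[250,155])*20)
E
```

```text
0.092 [269.3 180.5] [396.7 519. ]
0.118 [268.7 174.6] [384.1 402.8]
0.129 [268.4 172.1] [378.7 352.7]
0.143 [268.1 168.9] [371.6 288. ]
```

The barrel top should be at row 403 and the spot lies at about row 300, so the rod stands about 20 mm out. It has been held for over 2.7 s at about 15 N. Now I'll lift off and carry the gauge back over the hole.

The rows are not in the units I measure in: shifts go in shares of 0.8 m and turns go in shares of pi rad. I convert before sending: -0.074 m is -0.0925, -0.05 m is -0.0625.

```bash
python3 -m jog '[0, -0.0013, 0, -0.0025, 0, 0, 0, 0, -0.0019, 0, -0.0075, 0, 0, 0, 0, -0.0019, 0, -0.0188, 0, 0, 0, 0, -0.0019, 0, -0.0375, 0, 0, 0, 0, -0.0019, 0, -0.0625, 0, 0, 0, 0, -0.0019, 0, -0.0925, 0, 0, 0, 0, -0.0019, 0, -0.0925, 0, 0, 0, 0, -0.0019, 0, -0.0925, 0, 0, 0]'
python3 -m jog '[0, -0.0675, -0.4163, 0, 0, 0, 0, 0, -0.0675, -0.4163, 0, 0, 0, 0, 0, -0.0675, -0.4163, 0, 0, 0, 0, 0, -0.0675, -0.4163, 0, 0, 0, 0, 0, -0.0675, -0.4163, 0, 0, 0, 0, 0, -0.0675, -0.4163, 0, 0, 0, 0, 0, -0.0675, -0.4163, 0, 0, 0, 0, 0, -0.0675, -0.4163, 0, 0, 0, 0, 0, -0.0675, -0.4163, 0, 0, 0, 0, 0, -0.0675, -0.4163, 0, 0, 0, 0, 0, -0.0675, -0.4163, 0, 0, 0, 0, 0, -0.0675, -0.4163, 0, 0, 0, 0, 0, -0.0675, -0.4163, 0, 0, 0, 0, 0, -0.0675, -0.4163, 0, 0, 0, 0, 0, -0.0675, -0.4163, 0, 0, 0, 0, 0, -0.0675, -0.4163, 0, 0, 0, 0]'
python3 - <<'E'
from h import *
np.set_printoptions(precision=4,suppress=True)
go((.571,-.1788,.1024),np.pi/2)
a=ctrl.get_image('side')[:,:,::-1]; b=ctrl.get_image('top')[:,:,::-1]
z=lambda i,x,y:cv2.resize(i[y:y+75,x:x+50],(400,600),interpolation=cv2.INTER_CUBIC)
cv2.imwrite('pics/c8.png',np.hstack([z(a,315,115),z(b,358,165)]))
for n in('side','top'): print(proj(n,np.array([.5705,-.179,.133])),proj(n,np.array([.5705,-.179,.045])))
E
```

```text
t: 19.88
tool_pos: [0.5172, 0.1543, 0.2223]
tool_rot: [-0.0, 3.14, 0.0]
contact_force: [0.5, -0.2, -1.8]
opening: 0.0163
grip_force: 78.9
t: 21.22
tool_pos: [0.571, -0.178, 0.2218]
tool_rot: [-0.002, 3.141, -0.0]
contact_force: [-0.6, -0.2, -0.9]
opening: 0.0164
grip_force: 78.8
t 21.2167 tcp [ 0.571  -0.178   0.2218] axes x,y,z  go [array([ 0.    , -0.0008,  0.1194]), array([-0.0001,  0.0003,  0.0014])]
[338.0704 146.8797] [337.4865 174.1741]
[381.8017 200.1953] [378.8746 218.2102]
```

View pics/c8.png

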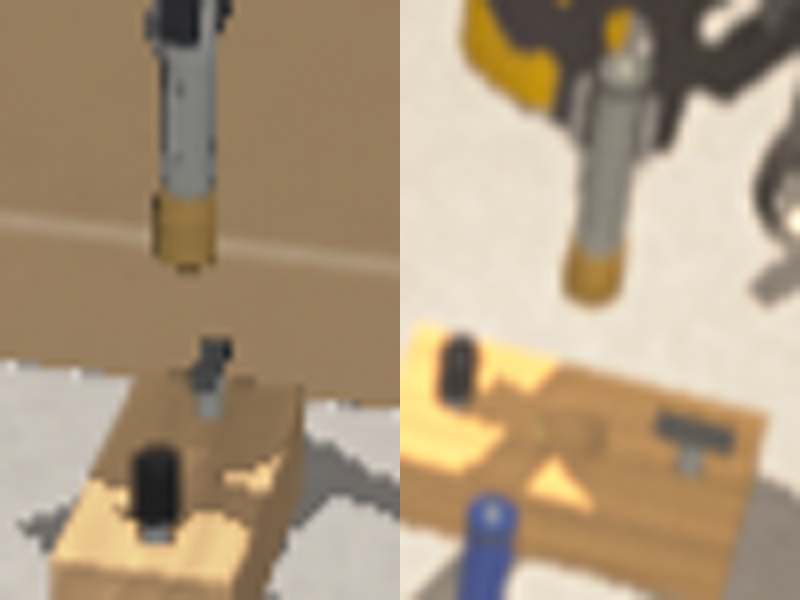

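The crops show the chuck hanging over the block at side (185,250) and top (593,285). The hole's dark disc is at top (572,436), which matches its predicted position.

To row units: 0.09 m is 0.1125, 0.086 m is 0.1075.

```bash
python3 -m jog '[0, 0, 0, 0.0375, 0, 0, 0, 0, 0, 0, 0.075, 0, 0, 0, 0, 0, 0, 0.0975, 0, 0, 0, 0, 0, 0, 0.0975, 0, 0, 0, 0, 0, 0, 0.0975, 0, 0, 0, 0, 0, 0, 0.0975, 0, 0, 0, 0, 0, 0, 0.0975, 0, 0, 0, 0, 0, 0, 0.1025, 0, 0, 0, 0, 0, 0, 0.1075, 0, 0, 0, 0, 0, 0, 0.1125, 0, 0, 0, 0, 0, 0, 0.1125, 0, 0, 0, 0, 0, 0, 0.1125, 0, 0, 0]'
```

```text
t: 22.32
tool_pos: [0.5706, -0.1786, 0.131]
tool_rot: [0.0, -3.141, -0.001]
contact_force: [0.7, 0.3, -0.5]
opening: 0.0159
grip_force: 78.8
```

```bash
python3 -m jog '[0, 0, 0, 0.0038, 0, 0, 0, 0, 0, 0, 0.0075, 0, 0, 0, 0, 0, 0, 0.0125, 0, 0, 0, 0, 0, 0, 0.0125, 0, 0, 0]'
```

```text
t: 22.65
tool_pos: [0.5703, -0.1784, 0.1204]
tool_rot: [0.0, -3.14, -0.001]
contact_force: [0.3, -0.5, -1.4]
opening: 0.0165
grip_force: 78.8
```

To row units: 0.017 m is 0.0213, 0.016 m is 0.02.

```bash
python3 -m jog '[0, 0, 0, 0.005, 0, 0, 0, 0, 0, 0, 0.01, 0, 0, 0, 0, 0, 0, 0.015, 0, 0, 0, 0, 0, 0, 0.02, 0, 0, 0, 0, 0, 0, 0.0213, 0, 0, 0, 0, 0, 0, 0.0213, 0, 0, 0, 0, 0, 0, 0.0213, 0, 0, 0]'
```

```text
t: 23.23
tool_pos: [0.5709, -0.1787, 0.1045]
tool_rot: [0.0, -3.141, -0.0]
contact_force: [0.2, 0.6, -1.0]
opening: 0.0161
grip_force: 78.8
```

```bash
python3 -m jog '[0, 0, 0, 0.0013, 0, 0, 0, 0, 0, 0, 0.0013, 0, 0, 0, 0, 0, 0, 0.0013, 0, 0, 0, 0, 0, 0, 0.0013, 0, 0, 0]'
```

```text
t: 23.57
tool_pos: [0.571, -0.1788, 0.1038]
tool_rot: [-0.0, 3.141, -0.0]
contact_force: [-0.2, 1.1, -0.6]
opening: 0.0164
grip_force: 78.8
```

To row units: 0.001 m is 0.0013.

```bash
python3 -m jog '[0, 0, 0, 0.0013, 0, 0, 0, 0, 0, 0, 0.0013, 0, 0, 0, 0, 0, 0, 0.0013, 0, 0, 0, 0, 0, 0, 0.0013, 0, 0, 0]'
```

```text
t: 23.9
tool_pos: [0.5709, -0.1787, 0.1026]
tool_rot: [0.0, -3.141, -0.0]
contact_force: [0.3, 0.2, 0.0]
opening: 0.0162
grip_force: 78.8
```

To row units: 0.0005 m is 0.0006.

```bash
python3 -m jog '[0, 0, 0, 0.0006, 0, 0, 0, 0, 0, 0, 0.0006, 0, 0, 0, 0, 0, 0, 0.0006, 0, 0, 0, 0, 0, 0, 0.0006, 0, 0, 0]'
```

```text
t: 24.23
tool_pos: [0.5711, -0.1788, 0.1024]
tool_rot: [-0.0, 3.141, -0.0]
contact_force: [0.8, 0.2, 1.4]
opening: 0.0162
grip_force: 78.9
```

Contact with the hole's bottom is at the original height. I'll open, let it settle and retreat upward.

To row units: -0.16 m is -0.2, -0.14 m is -0.175.

```bash
python3 -m jog '[0.03, 0, 0, 0, 0, 0, 0, 0.03, 0, 0, 0, 0, 0, 0, 0.05, 0, 0, 0, 0, 0, 0, 0.085, 0, 0, 0, 0, 0, 0, 0.085, 0, 0, 0, 0, 0, 0, 0.085, 0, 0, 0, 0, 0, 0, 0.085, 0, 0, 0, 0, 0, 0, 0.085, 0, 0, 0, 0, 0, 0, 0.085, 0, 0, 0, 0, 0, 0, 0.085, 0, 0, 0, 0, 0, 0]'
python3 -m jog '[0.085, 0, 0, -0.0125, 0, 0, 0, 0.085, 0, 0, -0.0375, 0, 0, 0, 0.085, 0, 0, -0.075, 0, 0, 0, 0.085, 0, 0, -0.125, 0, 0, 0, 0.085, 0, 0, -0.175, 0, 0, 0, 0.085, 0, 0, -0.2, 0, 0, 0, 0.085, 0, 0, -0.2, 0, 0, 0, 0.085, 0, 0, -0.2, 0, 0, 0, 0.085, 0, 0, -0.2, 0, 0, 0]'
python3 - <<'E'
from h import *
a=ctrl.get_image('side')[:,:,::-1]; b=ctrl.get_image('top')[:,:,::-1]
cv2.imwrite('pics/c9.png',np.vstack([cv2.resize(a[120:280,240:460],(800,300)),cv2.resize(b[140:300,200:420],(800,300))]))
E
```

```text
t: 25.07
tool_pos: [0.5709, -0.1787, 0.1021]
tool_rot: [-0.0, 3.142, -0.0]
contact_force: [-0.3, -0.6, -0.4]
opening: 0.0851
grip_force: 0.0
t: 25.82
tool_pos: [0.5704, -0.1785, 0.2613]
tool_rot: [0.0, -3.14, -0.001]
contact_force: [-0.3, -0.8, -0.2]
opening: 0.085
grip_force: 0.0
```

View pics/c9.png

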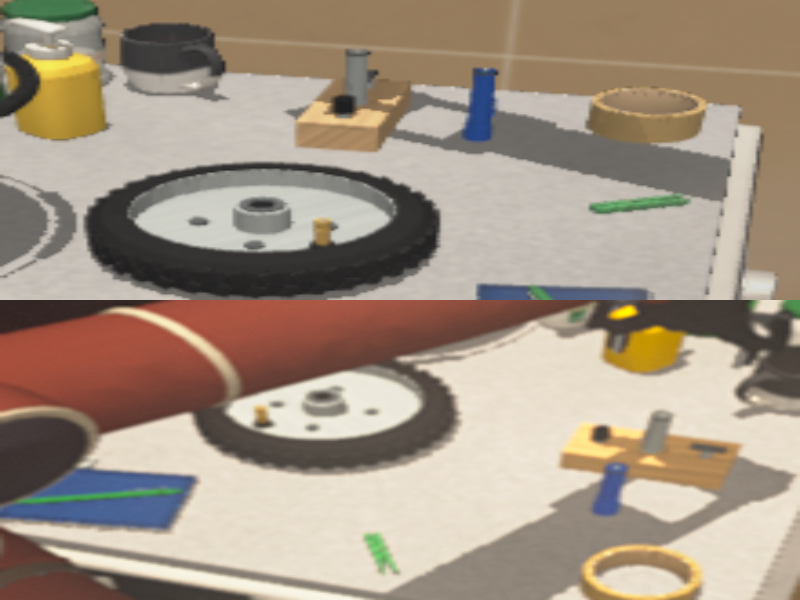

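The gauge stands upright in the middle hole at side (357,75) and top (657,435). Everything else lies as it was, and the gripper is clear, so I'm handing in.

```bash
python3 -c "from station import ctrl;print(ctrl.finish_job())"
```

```text
the job is handed in; nothing more can be done
None
```

The gauge was seated on the valve at about 15 N and held steady for over 2.7 s with the rod about 20 mm out; it now stands back in its hole, nothing else looks moved, and the job is handed in.

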